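Wedge the rocking orbital shaker

ROBOT

A 7-joint arm with a two-finger parallel gripper is mounted at the origin on the work surface. World frame = base frame: x ahead of the robot, y to its left, z up, the work surface at z = 0. Lengths are in m, angles in rad, forces in N, time in s.
With the tool pointing down it reaches from about 0.4 to 0.85 m from the base axis. Payload 4.5 kg.
Tool frame: the origin (TCP) lies at the very end of the fingers, on their centre line; the grasp point (between the pads) lies 19 mm behind it (r.grip_point_offset is the distance from the TCP to the grasp point, in m); y points along the fingers, x is the direction in which the jaws open and shut, and the axes are right-handed (so a half turn about y gives the same grasp; the last joint's range is limited). The gripper opens to 88 mm and grips with 3 to 60 N. Pads are 18 mm wide; open, the fingers measure 123 mm over their backs; the gripper's body (75 mm by 187 mm) begins 45 mm behind the grasp point.
Start: joints at [1.377, 0.689, -0.195, 1.565, 0.157, 0.902, -0.215], TCP at [0.141, -0.609, 0.239] pointing down, gripper open.
Joint ranges: [-3.01, 3.01], [-0.46, 2.08], [-1.47, 1.51], [0.13, 2.56], [-1, 4.14], [0.04, 2.09], [-2.66, 2.66]. Speed limits (rad/s): [2.57, 2.57, 3.14, 3.14, 3.14, 3.14, 3.14].

INTERFACE

Orientations are given as a unit quaternion [x, y, z, w].
In Python, from plant import get_state, snapshot, camera_params, job, r gives the robot as it stands.
- The arm moves only by the tool carry_out, never from a script. Its arguments are lists of equal length, an entry for each row: "offset": the shift along the world's x, y, z in m, a list of three; "twist": the turn about the world's z in degrees. In form: {"offset": [[tx, ty, tz], ...], "twist": [twist, ...]}. A call has 1 to 8 rows; each row shifts and turns the commanded pose from where the row before left it; what a row does not reach is not made up. A row lasts 1/8 s, in which the tool goes at most 62.5 mm and 10.7 degrees, less where a joint would pass 70% of its speed; a pose out of reach is approached as far as the arm can. A call with a gripper value outside its range is refused whole. "grip" is the finger opening in m, from 0 to 0.0881, set as the call begins (left out, the last holds). The fingers move at their own pace and stop on an object; "newtons" is the grip in N (left out, the last holds). Time passes only in rows, so rows that do not move let the fingers close. It gives the time, the measured TCP pose, the force and the opening at its end, in the units of the state.
- get_state(): the state, without advancing time (a new reading comes with each control period).
- snapshot(name): name is "side" or "top"; returns the picture (420x560x3 uint8, red, green, blue); there is no depth.
- camera_params(name): a dict with "camera_matrix" (3x3 intrinsics, pixels), "dist_coeffs" ([k1, k2, p1, p2, k3] as OpenCV has them; the pictures are not rectified), "eye" and "orientation" of the camera in the world. Camera axes: x right, y up, looking along -z (the intrinsics and any distortion apply to the point x, -y, -z); pixel columns grow to the right and rows downward; lengths in m; the calibration is good to about 2 mm. A picture is of the moment at which its call begins. camera_params takes no time and is no camera call.
- job.finish_job(): hands the job in, once; it reports no verdict.
The state is a dict: "clock": time; "q": joint angles; "qd": joint speeds; "joint_torque": joint torques, N m; "tool_pos": TCP position; "eef_rot": TCP orientation; "contact_force": force on the tool from outside, world axes, zero at the start; "moment": the same for the moment, N m; "opening": opening from 0.0 (shut) to 1.0 (fully open).
Only numpy, scipy, OpenCV 4.12 (cv2) and the standard library are available. Lean on these libraries where they do the work, as an engineer would, in place of code of your own. Each camera call takes 0.05 s, during which the arm holds its last target. There are 200 camera calls.

TASK

The orbital shaker rocks because its front-left foot, on the side facing the robot, is too short and hangs clear of the bench. With the fingertips, push the loose grey wedge across the bench, thin end first, squarely in under that foot until it is snug, then press down on the top of the case at that corner to feel that it no longer rocks, and let go. Never pick up or tip the wedge, do not shove or lift the shaker, leave it standing level, and leave everything else where it is.

Things in the scene. Friction and masses are not known exactly. Their poses are not given: they have to be found in the camera images.
- shaker: Low cream orbital shaker, 3 kg, loose. Case 210 (x) by 230 (y) mm, flat underside 22 mm and flat top 92 mm above the bench. Front (-x) has a dark panel, two knobs. Origin: centre of the case, on the bench plane; x to its back, y to its left, z up. Four screw feet, 20 mm wide pads, 88 mm to front/back and 90 mm to the sides of the origin; it stands level on three, the front-left (-x, +y) is short.
- foot_bottom (a point): Centre of the underside of the short front-left foot (20 mm wide, 12 mm high rubber pad; its front edge lies 7 mm behind the front face of the case). It hangs 5 to 8.5 mm above the bench at the start, differently each time, and is stuck in its thread. z up.
- corner_top (a point): Point on the flat top of the case, 92 mm up, straight above the short foot, 17 mm behind the front edge and 25 mm inside the left edge. A tray (top 107 mm up, flasks on its rear half up to 225 mm) begins 35 mm behind this point. Unwedged, some 2 to 8 N pressed down here rocks the case until the short foot meets the bench.
- wedge: Grey wedge, 45 g, flat on the bench in front of the short foot, thin end roughly towards it, 35 to 85 mm short of it. 100 mm long, 40 wide; upright heel face 18 mm high, thin end 2 mm (top at 10 mm - 0.16 x). Origin: centre of underside; x to the thin end (+50 mm), heel at -50 mm. Slides easily; against the foot the push climbs steeply: 4 to 10 N leave it snug, heel 50 to 75 mm out of the case.
- beaker: Glass beaker, 68 mm wide, 90 mm high, standing to the left of the wedge. Origin: centre of its underside. Leave it alone.
- bottle: Glass reagent bottle with a blue cap, 70 mm wide, 155 mm high, beyond the beaker, left of the wedge. Origin: centre of its underside. Leave it alone.
- pen: Marker pen with a black cap, 130 mm long, 16 mm thick, lying to the right of the wedge. Origin: under its middle; x runs along it to the cap end. Leave it alone.
- tip_box: Pipette-tip box, 82 x 118 x 66 mm, to the right of the dishes. Origin: centre of its underside. Leave it alone.
- dishes: Stack of three Petri dishes, 90 mm wide, 46 mm high, to the right of the pen. Origin: centre of its underside. Leave it alone.
- tube_rack: Blue rack of capped tubes, 90 x 126 mm, 87 mm high, to the right of the shaker. Origin: centre of its underside. Leave it alone.
Not all that is in view belongs to the job. Several things have the shape of the wedge; the one meant has the colours described above.

How it is judged:
By the outcome, as a careful person would: the job done as asked, in the order asked, and still so for the second after the job is handed in, with the robot touching nothing.
It also fails if it takes over 67 s, if anything falls off the work surface, if the arm or the gripper's body presses on something with over 40 N, if the wrist force passes 120 N, or if a joint passes its speed limit or range.

## Working session

There is one attempt and no reset: what is moved stays moved. The work goes in short steps, Python scripts to look and compute and a tool call to move; the robot and the scene stay as the last step left them, time stands still between calls to the robot, and variables do not carry over. Pictures are saved under pics/ and viewed, about 8 in all and at most 12, crops included, and the job is handed in when it is done.

Besides the shell and the picture viewer there is one more tool, called as name([rows], argument=value, ...), one row to a line, values as JSON. carry_out: Moves the arm, as the interface text tells. Its arguments: {"type":"object","properties":{"offset":{"type":"array"},"twist":{"type":"array"},"grip":{"type":"number"},"newtons":{"type":"number"}},"required":["offset","twist"]}

```bash
mkdir -p pics; python3 - <<'E'
from plant import *
import cv2,json
print(get_state())
for n in("top","side"):
    cv2.imwrite(f"pics/{n}0.png",snapshot(n)[...,::-1]); print(n,camera_params(n))
E
```

```text
{'clock': 0.0, 'q': array([ 1.37678082,  0.68998357, -0.19450384,  1.56632941,  0.15732102,
        0.90250836, -0.21513467]), 'qd': array([ 0.00046746,  0.00245284, -0.00017619, -0.00131304, -0.00112449,
       -0.00024285,  0.00047247]), 'joint_torque': array([ 3.75603095e-04, -5.27566946e+01, -1.26753263e+00, -1.53427291e+01,
       -5.28158667e-02,  6.41698076e-03,  1.86257716e-04]), 'tool_pos': array([ 0.1409548 , -0.60825281,  0.23791394]), 'eef_rot': array([-0.55324319,  0.44045477, -0.43937337,  0.55396084]), 'contact_force': array([ 0.5203289 ,  0.27913612, -0.93820678]), 'moment': array([-0.00694855,  0.02076487,  0.0458338 ]), 'opening': 1.0038527580588787}
top {'camera_matrix': array([[499.25567225,   0.        , 281.64288352],
       [  0.        , 499.25567225, 213.79202683],
       [  0.        ,   0.        ,   1.        ]]), 'dist_coeffs': array([0.03637868, 0.        , 0.        , 0.        , 0.        ]), 'eye': array([0.33778313, 0.03809267, 1.2939663 ]), 'orientation': array([-0.03549872,  0.03406806,  0.70821937, -0.7042759 ])}
side {'camera_matrix': array([[536.41372727,   0.        , 278.1062079 ],
       [  0.        , 536.41372727, 212.08573112],
       [  0.        ,   0.        ,   1.        ]]), 'dist_coeffs': array([-0.15394627,  0.        ,  0.        ,  0.        ,  0.        ]), 'eye': array([1.29065413, 0.93252037, 0.91543085]), 'orientation': array([0.17071307, 0.42913278, 0.82634382, 0.32227007])}
```

View pics/top0.png

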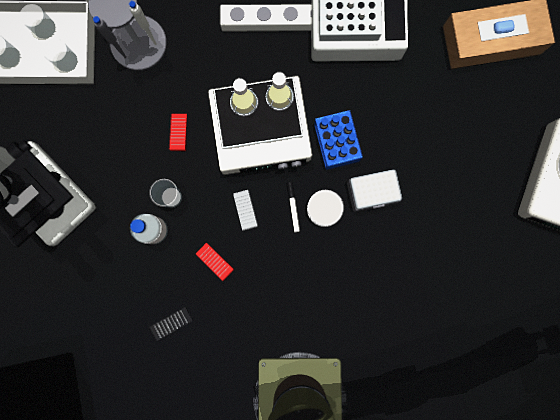

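View pics/side0.png

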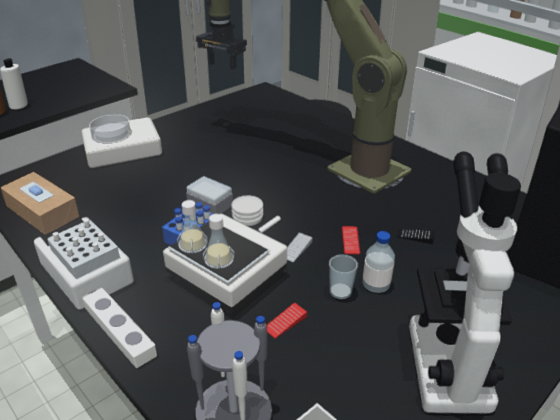

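The top view shows the grey wedge at about (245,210), the shaker's near-left corner at about (220,170), the beaker at (165,193), the bottle at (148,229) and the pen at (293,207). The red and black wedges are decoys. Next I'll measure.

```bash
cat > h.py <<'E'
import numpy as np,cv2
from plant import *
from scipy.spatial.transform import Rotation as R
def ray(n,uv):
    c=camera_params(n);u=cv2.undistortPoints(np.array(uv,float).reshape(-1,1,2),c["camera_matrix"],c["dist_coeffs"])[:,0]
    d=np.c_[u[:,0],-u[:,1],-np.ones(len(u))]
    return np.array(c["eye"]),R.from_quat(c["orientation"]).apply(d)
def plane(n,uv,z):
    e,d=ray(n,uv);return (e+d*((z-e[2])/d[:,2])[:,None])
def proj(n,P):
    c=camera_params(n);p=R.from_quat(c["orientation"]).inv().apply(np.atleast_2d(P)-c["eye"])*[1,-1,-1]
    return cv2.projectPoints(p,np.zeros(3),np.zeros(3),c["camera_matrix"],c["dist_coeffs"])[0][:,0]
E
python3 - <<'E'
from h import *
np.set_printoptions(precision=4,suppress=True)
im=cv2.imread("pics/top0.png");g=im.max(2)
m=(g>75).astype(np.uint8)
n,l,s,c=cv2.connectedComponentsWithStats(m)
for (u,v) in[(245,210),(220,165)]:
    k=l[v,u];pts=np.argwhere(l==k)[:,::-1].astype(np.float32)
    box=cv2.boxPoints(cv2.minAreaRect(pts));print(s[k],c[k],box)
    for z in([0,.01] if u==245 else[.092]):
        print(z,plane("top",box,z)[:,:2])
o=cv2.resize(im[65:240,140:330],None,fx=4,fy=4,interpolation=cv2.INTER_CUBIC)
o=cv2.convertScaleAbs(o,alpha=1.2,beta=30);cv2.imwrite("pics/crop.png",cv2.resize(o,None,fx=.82,fy=.82))
s=cv2.imread("pics/side0.png")[190:320,150:330]
cv2.imwrite("pics/cs.png",cv2.convertScaleAbs(cv2.resize(s,None,fx=4.2,fy=4.2,interpolation=cv2.INTER_CUBIC),alpha=1.2,beta=20))
E
```

```text
[233 190  25  41 615] [244.7415 209.5463] [[232.0903 192.846 ]
 [247.6    188.8   ]
 [257.3168 226.0478]
 [241.8071 230.0938]]
0 [[0.5213 0.1696]
 [0.5318 0.1291]
 [0.4339 0.1037]
 [0.4236 0.144 ]]
0.01 [[0.5199 0.1686]
 [0.5303 0.1284]
 [0.4332 0.1032]
 [0.423  0.1432]]
[ 208   72  104  102 4818] [261.8109 125.8647] [[205.531   83.1137]
 [297.8556  68.111 ]
 [312.6644 159.2421]
 [220.3398 174.2448]]
0.092 [[ 0.7827  0.2269]
 [ 0.8197 -0.002 ]
 [ 0.59   -0.0363]
 [ 0.5542  0.1891]]
```

View pics/crop.png

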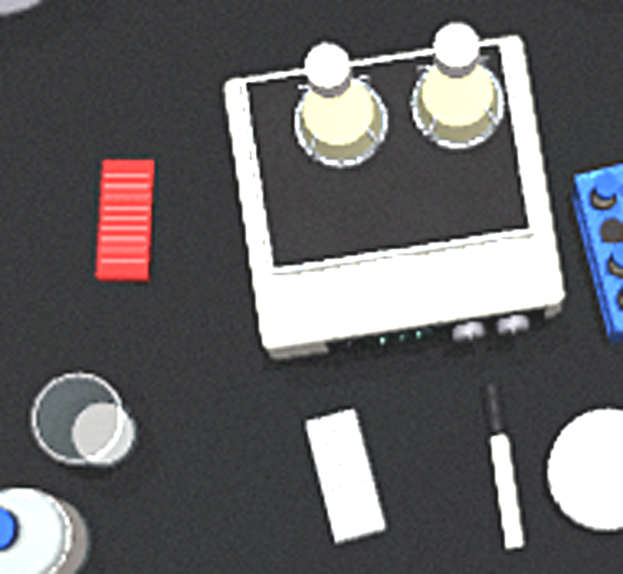

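View pics/cs.png

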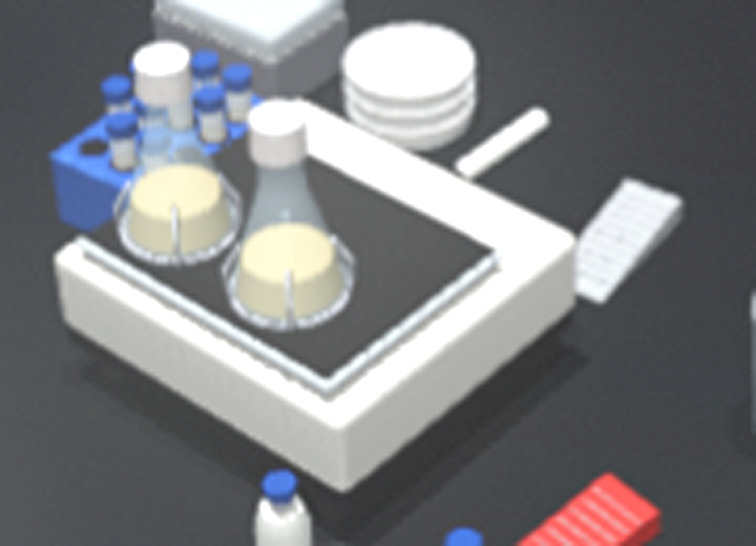

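The crops show the shaker's top front-left corner at about (221,171) full-image pixels. The wedge's thin end points to the shaker, with the thin edge at about (240,191). Next come edge-line fits and positions in the shaker frame.

```bash
cat >> h.py <<'E'
np.set_printoptions(precision=4,suppress=True)
def cross(p,th):  # first subpixel crossing from high to low along profile
    for i in range(len(p)-1):
        if p[i]>=th>p[i+1]: return i+(p[i]-th)/(p[i]-p[i+1])
def wedge(im):
    m=(im.max(2)>95).astype(np.uint8);n,l,s,c=cv2.connectedComponentsWithStats(m)
    return l,s,c
E
python3 - <<'E'
from h import *
im=cv2.imread("pics/top0.png");g=im.max(2).astype(float);print(g[160:178,250].astype(int),g[140,205:222].astype(int),g[160:178,226].astype(int))
th=120
L=np.array([(230-cross(g[v,230:200:-1],th) if g[v,214+ (v-100)//8]>0 else 0,v) for v in range(95,165)],float)
# start inside the white rim at each row
def seg(a):return plane("top",a,.092)[:,:2]
L=[];Rr=[]
for v in range(95,160):
    row=g[v]; i=195+np.argmax(row[195:235]>th); L.append((i-(row[i]-th)/(row[i]-row[i-1]),v))
F=[(u,160+cross(g[160:185,u],th)) for u in range(242,268) if cross(g[160:185,u],th)]
B=[]
for u in range(215,292):
    j=66+np.argmax(g[66:90,u]>th); B.append((u,j-(g[j,u]-th)/(g[j,u]-g[j-1,u])))
def line(a,axis):
    P=seg(a)
    for _ in range(3):
        c=np.polyfit(P[:,axis],P[:,1-axis],1);r=P[:,1-axis]-np.polyval(c,P[:,axis]);P=P[abs(r)<max(.0015,1*np.std(r))]
    print(len(P),np.std(r),np.degrees(np.arctan(c[0])));return c
l=line(L,0);f=line(F,1);b=line(B,1)
# y=l0 x+l1 ; x=f0 y+f1
def X(l,f):
    x=(f[0]*l[1]+f[1])/(1-f[0]*l[0]);return np.array([x,l[0]*x+l[1]])
C=X(l,f);D=X(l,b);print("FL",C,"BL",D,np.linalg.norm(C-D))
yaw=np.arctan2(*(D-C)[::-1]);print("yaw",np.degrees(yaw))
Q=np.array([[np.cos(yaw),-np.sin(yaw)],[np.sin(yaw),np.cos(yaw)]])
foot=C+Q@[.017,-.025];print("foot",foot,"FR",C+Q@[0,-.23],"projFR",proj("top",[*(C+Q@[0,-.23]),.092]))
w=np.array([[.5213,.1696],[.5318,.1291],[.4339,.1037],[.4236,.144]])
print("wedge corners rel foot, shaker frame",(w-foot)@Q)
for n,p,z in(("beaker",(165,193),.05),("bottle",(148,229),.08),("pen",(293,207),.01),("beakerbase",(170,197),.0)):
    P=plane("top",[p],z)[0,:2];print(n,P,(P-foot)@Q)
print(R.from_quat(get_state()["eef_rot"]).as_matrix())
E
```

```text
[244 245 245 246 249 253 203  73   0   3   4   3  14  12  13  23  22  19] [ 26  28  28  27  27  27  24  25  22  10  50 255 251 245 248 246 255] [246 244 244 245 245 245 245 245 249 249 160  88  89  99  39   3  16  21]
65 0.00040175416466769445 8.666570630871055
26 0.00015669071623562413 -8.510935998715345
47 0.000913473409202626 -9.081311523854483
FL [0.5618 0.1906] BL [0.7669 0.2219] 0.207472677407075
yaw 8.666570630871059
foot [0.5824 0.1685] FR [ 0.5964 -0.0367] projFR [[312.798  156.6472]]
wedge corners rel foot, shaker frame [[-0.0602  0.0103]
 [-0.0559 -0.0313]
 [-0.1565 -0.0417]
 [-0.1606 -0.0003]]
beaker [0.5147 0.3328] [-0.0421  0.1726]
bottle [0.4224 0.3653] [-0.1285  0.2187]
pen [0.4821 0.0109] [-0.1229 -0.1407]
beakerbase [0.5113 0.3315] [-0.0457  0.1718]
[[ 0.2259 -0.0005  0.9742]
 [-0.9742  0.0015  0.2259]
 [-0.0016 -1.     -0.0001]]
```

carry_out([
  [0.045, 0.039, 0],
  [0.045, 0.039, 0],
  [0.045, 0.039, 0],
  [0.045, 0.039, 0],
  [0.045, 0.039, 0],
  [0.045, 0.039, 0],
  [0.045, 0.039, 0],
  [0.045, 0.039, 0],
], twist=[0, 0, 0, 0, 0, 0, 0, -4.4], grip=0.088)

```text
clock: 1.1
tool_pos: [0.5022, -0.2955, 0.2384]
eef_rot: [0.536, -0.462, 0.461, -0.536]
contact_force: [0.4, -0.9, -0.2]
opening: 0.998
```

carry_out([
  [-0.003, 0.054, 0],
  [-0.003, 0.054, 0],
  [-0.003, 0.054, 0],
  [-0.003, 0.054, 0],
  [-0.003, 0.054, 0],
  [-0.003, 0.054, 0],
  [-0.003, 0.054, 0],
  [-0.003, 0.054, 0],
], twist=[0, 0, 0, 0, 0, 0, 0, 0])

```text
clock: 2.1
tool_pos: [0.4767, 0.1368, 0.2386]
eef_rot: [0.536, -0.461, 0.461, -0.536]
contact_force: [1.8, 0.7, -0.2]
opening: 0.995
```

carry_out([
  [0.001, 0, -0.05],
  [0, 0, -0.05],
  [0, 0, -0.05],
  [0, 0, -0.04],
  [0, 0, -0.025],
  [0, 0, -0.012],
  [0, 0, -0.005],
  [0, 0, 0],
], twist=[0, 0, 0, 0, 0, 0, 0, 0])

```text
clock: 3.1
tool_pos: [0.4786, 0.1352, 0.0072]
eef_rot: [-0.536, 0.461, -0.461, 0.537]
contact_force: [-0.7, 0.2, 0.1]
opening: 1.0
```

```bash
python3 - <<'E'
from h import *
s=get_state();M=R.from_quat(s["eef_rot"]).as_matrix();print(s["tool_pos"],s["contact_force"],np.degrees(np.arctan2(M[1,0],M[0,0])),M[:,1])
im=snapshot("top")[...,::-1];cv2.imwrite("pics/t1.png",cv2.resize(im[120:260,160:330],None,fx=4,fy=4,interpolation=cv2.INTER_CUBIC))
E
```

```text
[0.4786 0.1352 0.0072] [-0.6634  0.1643  0.1428] -81.35311270448605 [ 0.0008  0.0002 -1.    ]
```

carry_out([
  [0, 0, -0.002],
  [0, 0, 0],
  [0, 0, 0],
  [0, 0, 0],
  [-0.0006, 0.004, 0],
  [-0.0006, 0.004, 0],
  [-0.0006, 0.004, 0],
  [-0.0008, 0.005, 0],
], twist=[0, 0, 0, 0, 0, 0, 0, 0], grip=0.05, newtons=3)

```text
clock: 4.15
tool_pos: [0.4755, 0.1524, 0.0047]
eef_rot: [0.536, -0.461, 0.461, -0.536]
contact_force: [-0.0, -0.1, 0.1]
opening: 0.564
```

carry_out([
  [0, 0, 0],
  [0, 0, 0],
  [0, 0, 0],
  [0, 0, 0],
], twist=[0, 0, 0, 0], grip=0.039, newtons=3)

```text
clock: 4.65
tool_pos: [0.4756, 0.152, 0.0048]
eef_rot: [-0.536, 0.461, -0.461, 0.536]
contact_force: [0.2, -0.2, -0.3]
opening: 0.459
```

```bash
python3 - <<'E'
from h import *
s=get_state();print(s["tool_pos"],s["contact_force"],s["opening"]*.0881)
F=np.array([.5824,.1685]);a=np.radians(8.67);Q=np.array([[np.cos(a),-np.sin(a)],[np.sin(a),np.cos(a)]]);print((s["tool_pos"][:2]-F)@Q)
E
```

```text
[0.4756 0.152  0.0048] [ 0.215 -0.153 -0.34 ] 0.04044246475938676
[-0.108  -0.0002]
```

carry_out([
  [0, 0, 0],
  [0, 0, 0],
  [0, 0, 0],
  [0, 0, 0.025],
  [0, 0, 0.03],
  [-0.026, -0.004, 0],
  [-0.026, -0.004, 0],
  [-0.026, -0.004, 0],
], twist=[0, 0, 0, 0, 0, 0, 0, 0], grip=0.07)

```text
clock: 5.65
tool_pos: [0.3989, 0.1406, 0.0624]
eef_rot: [0.538, -0.462, 0.46, -0.534]
contact_force: [8.1, 6.4, -1.4]
opening: 0.796
```

carry_out([
  [0, 0, 0],
  [0, 0, 0],
  [0, 0, 0],
  [0, 0, 0],
  [0, 0, 0],
  [0, 0, -0.025],
  [0, 0, -0.023],
  [0, 0, 0],
], twist=[0, 0, 0, 0, 0, 0, 0, 0], grip=0.002, newtons=20)

```text
clock: 6.65
tool_pos: [0.4067, 0.1427, 0.0377]
eef_rot: [0.543, -0.464, 0.457, -0.53]
contact_force: [-1.3, -0.1, 0.6]
opening: 0.023
```

```bash
python3 - <<'E'
from h import *
s=get_state();print(s["tool_pos"],s["contact_force"],s["opening"]*.0881)
F=np.array([.5824,.1685]);a=np.radians(8.67);Q=np.array([[np.cos(a),-np.sin(a)],[np.sin(a),np.cos(a)]]);print((s["tool_pos"][:2]-F)@Q)
for n,(x0,x1,y0,y1) in dict(top=(190,330,150,255),side=(250,400,190,300)).items():
    im=snapshot(n)[...,::-1];cv2.imwrite(f"pics/{n}2.png",im)
    o=cv2.resize(im[y0:y1,x0:x1],(560,int(560*(y1-y0)/(x1-x0))),interpolation=cv2.INTER_CUBIC)[:400]
    globals()[n]=cv2.copyMakeBorder(o,0,420-len(o),0,0,cv2.BORDER_CONSTANT)
cv2.imwrite("pics/both2.png",cv2.resize(np.hstack([top,side]),None,fx=.71,fy=.71))
E
```

```text
[0.4067 0.1427 0.0377] [-1.28   -0.1471  0.5909] 0.002037822554009561
[-0.1776  0.001 ]
```

View pics/both2.png

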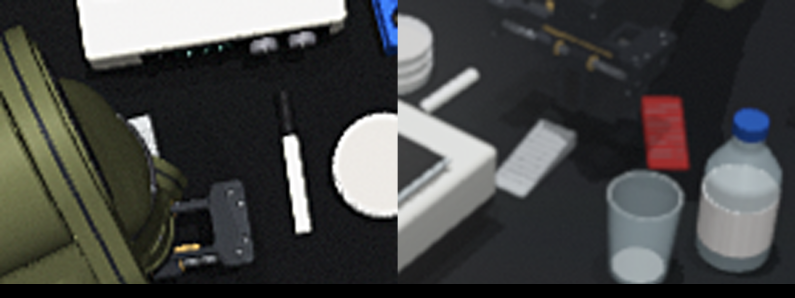

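The side view shows the wedge flat and still aligned, at about (537,158) in the composite, with the gripper behind it. The arm is near its inner reach limit, so I'll check which joint is limiting.

```bash
python3 - <<'E'
from h import *
s=get_state();print(s["q"],R.from_quat(s["eef_rot"]).as_matrix())
im=cv2.imread("pics/side2.png");g=im.max(2)
F=np.array([.5824,.1685]);a=np.radians(8.67);Q=np.array([[np.cos(a),-np.sin(a)],[np.sin(a),np.cos(a)]])
n,l,st,c=cv2.connectedComponentsWithStats((g>100).astype(np.uint8))
k=l[250,303];pts=np.argwhere(l==k)[:,::-1];print(st[k])
h=cv2.approxPolyDP(cv2.convexHull(pts.astype(np.int32)),2.5,True)[:,0]
for z in(0,.002,.018):print(z,np.c_[h,(plane("side",h,z)[:,:2]-F)@Q])
E
```

```text
[-0.4203  0.8707 -0.038   2.259   0.7157  0.0434 -2.5806] [[ 0.1504 -0.0187  0.9884]
 [-0.9886 -0.0083  0.1503]
 [ 0.0053 -0.9998 -0.0198]]
[ 162  176  154  131 8866]
0 [[315.     243.      -0.1585   0.0089]
 [298.     263.      -0.0613   0.0232]
 [230.     306.       0.1679  -0.008 ]
 [165.     265.       0.1654  -0.2424]
 [162.     226.       0.0549  -0.3793]
 [187.     186.      -0.1408  -0.4809]
 [205.     176.      -0.2212  -0.4797]
 [258.     197.      -0.2352  -0.262 ]]
0.002 [[315.     243.      -0.1564   0.0103]
 [298.     263.      -0.0593   0.0246]
 [230.     306.       0.1693  -0.0066]
 [165.     265.       0.1668  -0.2404]
 [162.     226.       0.0565  -0.3771]
 [187.     186.      -0.1387  -0.4784]
 [205.     176.      -0.219   -0.4772]
 [258.     197.      -0.2329  -0.26  ]]
0.018 [[315.     243.      -0.1394   0.0214]
 [298.     263.      -0.044    0.0355]
 [230.     306.       0.1806   0.0049]
 [165.     265.       0.1782  -0.2249]
 [162.     226.       0.0698  -0.3591]
 [187.     186.      -0.122   -0.4587]
 [205.     176.      -0.2009  -0.4575]
 [258.     197.      -0.2146  -0.2441]]
```

carry_out([
  [0, 0, 0.025],
  [0.01, -0.009, 0],
  [0.01, -0.009, 0],
  [0.01, -0.009, 0],
  [0.0095, -0.009, 0],
  [0, 0, 0],
  [0, 0, 0],
], twist=[0, 9.2, 9.2, 9.3, 9.3, 0, 0], grip=0.088)

```text
clock: 7.62
tool_pos: [0.4454, 0.107, 0.0636]
eef_rot: [0.662, -0.269, 0.266, -0.647]
contact_force: [-0.7, 0.6, -0.3]
opening: 0.793
```

```bash
cat >> h.py <<'E'
F=np.array([.5824,.1685]);a=np.radians(8.67);Q=np.array([[np.cos(a),-np.sin(a)],[np.sin(a),np.cos(a)]])
def st():
    s=get_state();M=R.from_quat(s["eef_rot"]).as_matrix()
    print("t",s["clock"],"p",s["tool_pos"],"rel",(s["tool_pos"][:2]-F)@Q,"jaw",np.degrees(np.arctan2(M[1,0],M[0,0])),"axis",M[:,1],"f_s",s["contact_force"][:2]@Q,s["contact_force"][2],"q",s["q"],"open",s["opening"]*.0881)
E
python3 -c "
from h import *
st()"
```

```text
t 7.625 p [0.4454 0.107  0.0636] rel [-0.1448 -0.0402] jaw -44.454191210065055 axis [-0.0106 -0.0172 -0.9998] f_s [-0.5669  0.7376] -0.26353458979380107 q [-0.1371  0.8332 -0.3382  2.1701  0.9687  0.3175 -2.094 ] open 0.06990393063613236
```

carry_out([
  [0, 0, 0],
  [0, 0, 0],
  [0, 0, -0.015],
  [0, 0, -0.015],
  [0, 0, -0.012],
  [0, 0, -0.008],
  [0, 0, 0],
], twist=[0, 0, 0, 0, 0, 0, 0])

```text
clock: 8.5
tool_pos: [0.4456, 0.1069, 0.013]
eef_rot: [0.662, -0.267, 0.265, -0.648]
contact_force: [-0.1, -0.2, -0.5]
opening: 1.001
```

```bash
python3 - <<'E'
from h import *
st()
E
```

```text
t 8.5 p [0.4456 0.1069 0.013 ] rel [-0.1445 -0.0403] jaw -44.267953178056715 axis [-0.0107 -0.0183 -0.9998] f_s [-0.1569 -0.137 ] -0.47520856658996014 q [-0.2713  0.9282 -0.1208  2.1819  1.1367  0.1216 -2.2521] open 0.08819906435364512
```

carry_out([
  [0, 0, -0.003],
  [0.004, 0.0006, 0],
  [0.004, 0.0006, 0],
  [0.004, 0.0006, 0],
  [0.005, 0.0008, 0],
  [0.005, 0.0008, 0],
  [0.004, 0.0006, 0],
  [0, 0, 0],
], twist=[0, 0, 0, 0, 0, 0, 0, 0])

```text
clock: 9.5
tool_pos: [0.4725, 0.1107, 0.0103]
eef_rot: [0.662, -0.268, 0.266, -0.648]
contact_force: [-0.2, 0.2, 0.4]
opening: 0.999
```

```bash
cat >> h.py <<'E'
def wside(name):
    im=snapshot("side")[...,::-1];cv2.imwrite(f"pics/{name}.png",im)
    o=cv2.resize(im[190:300,250:400],(750,550),interpolation=cv2.INTER_CUBIC);cv2.imwrite(f"pics/{name}c.png",o)
E
python3 - <<'E'
from h import *
st();wside("s3")
E
```

```text
t 9.5 p [0.4725 0.1107 0.0103] rel [-0.1173 -0.0406] jaw -44.35248543919799 axis [-0.0094 -0.0171 -0.9998] f_s [-0.1635  0.2494] 0.4479337577921193 q [-0.1723  0.9452 -0.2646  2.0994  1.0632  0.2602 -2.1555] open 0.08804045064081227
```

View pics/s3c.png

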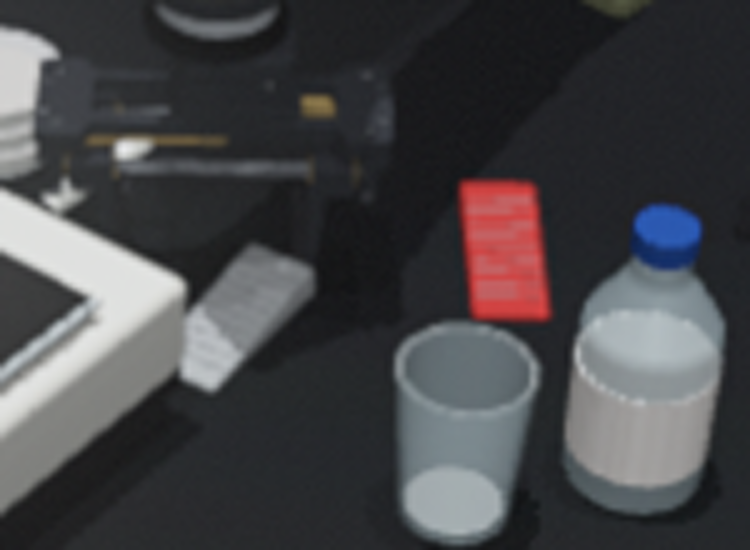

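The side view shows the wedge flat, pushed nearer the shaker and still roughly aligned, with its heel at about (285,260) in the crop against the finger. Next I switch to closed fingers for the flat push.

carry_out([
  [-0.006, -0.001, 0],
  [-0.006, -0.001, 0],
  [0, 0, 0.03],
  [0, 0, 0.02],
  [-0.007, 0.01, 0],
  [-0.007, 0.01, 0],
  [-0.007, 0.009, 0],
  [-0.007, 0.008, 0],
], twist=[0, 0, 0, 0, -9.2, -9.2, -9.3, -9.3])

```text
clock: 10.55
tool_pos: [0.4313, 0.1459, 0.0604]
eef_rot: [0.542, -0.465, 0.459, -0.529]
contact_force: [-0.8, 0.3, -0.1]
opening: 0.999
```

carry_out([
  [0, 0, 0],
  [0, 0, 0],
  [0, 0, 0],
  [0, 0, 0],
  [0, 0, 0],
  [0, 0, 0],
], twist=[0, 0, 0, 0, 0, 0], grip=0.002, newtons=20)

```text
clock: 11.3
tool_pos: [0.4321, 0.1455, 0.0603]
eef_rot: [0.543, -0.464, 0.458, -0.53]
contact_force: [0.9, 0.5, -0.4]
opening: 0.344
```

```bash
python3 - <<'E'
from h import *
st()
E
```

```text
t 11.3 p [0.4321 0.1455 0.0603] rel [-0.152  -0.0001] jaw -81.32186600959577 axis [-0.0184 -0.008  -0.9998] f_s [1.0064 0.3802] -0.40251954771621906 q [-0.2957  0.8292 -0.2108  2.1757  0.7488  0.2277 -2.5976] open 0.030273390057949885
```

Joint 7 sits near its limit, so I'll give the tool a half turn. The closed pusher is symmetric, so this changes nothing for the push.

carry_out([
  [0, 0, 0],
  [0, 0, 0],
  [0, 0, 0],
  [0, 0, 0],
  [0, 0, 0],
  [0, 0, 0],
  [0, 0, 0],
  [0, 0, 0],
], twist=[10, 10, 10, 10, 10, 10, 10, 10])

```text
clock: 12.3
tool_pos: [0.4321, 0.1455, 0.0603]
eef_rot: [0.714, -0.004, 0.008, -0.7]
contact_force: [0.1, -0.7, -0.0]
opening: 0.022
```

carry_out([
  [0, 0, 0],
  [0, 0, 0],
  [0, 0, 0],
  [0, 0, 0],
  [0, 0, 0],
  [0, 0, 0],
  [0, 0, 0],
  [0, 0, 0],
], twist=[10, 10, 10, 10, 10, 10, 10, 10])

```text
clock: 13.3
tool_pos: [0.4321, 0.1454, 0.0603]
eef_rot: [0.55, 0.455, -0.444, -0.541]
contact_force: [0.1, -0.4, 1.0]
opening: 0.025
```

carry_out([
  [0, 0, 0],
  [0, 0, 0],
  [0, 0, 0],
], twist=[10, 10, 0])

```text
clock: 13.68
tool_pos: [0.4321, 0.1453, 0.0602]
eef_rot: [0.464, 0.542, -0.529, -0.458]
contact_force: [0.2, -0.3, -0.3]
opening: 0.017
```

```bash
python3 - <<'E'
from h import *
st()
E
```

```text
t 13.675 p [0.4321 0.1453 0.0602] rel [-0.1521 -0.0002] jaw 98.54553555358201 axis [ 0.0183  0.008  -0.9998] f_s [ 0.1102 -0.2797] -0.25275804790373524 q [ 0.0132  0.9204 -0.7339  2.1976  1.3427  0.5805 -0.0543] open 0.0015401162084638295
```

carry_out([
  [-0.004, -0.0006, 0],
  [0, 0, -0.02],
  [0, 0, -0.015],
  [0, 0, -0.012],
  [0, 0, -0.004],
  [0, 0, 0],
], twist=[0, 0, 0, 0, 0, 0])

```text
clock: 14.42
tool_pos: [0.4278, 0.145, 0.0094]
eef_rot: [0.464, 0.543, -0.53, -0.458]
contact_force: [-0.2, 0.6, 1.1]
opening: 0.021
```

```bash
python3 - <<'E'
from h import *
st()
E
```

```text
t 14.425 p [0.4278 0.145  0.0094] rel [-0.1563  0.0001] jaw 98.64633953229254 axis [ 0.0181  0.008  -0.9998] f_s [-0.0983  0.6269] 1.1054146666337914 q [-0.0169  1.0243 -0.6868  2.2154  1.5733  0.5724 -0.2591] open 0.0018203960801637686
```

carry_out([
  [0.006, 0.0009, 0],
  [0.006, 0.0009, 0],
  [0.006, 0.0009, 0],
  [0.006, 0.0009, 0],
  [0.006, 0.0009, 0],
  [0.006, 0.0009, 0],
  [0.005, 0.0008, 0],
  [0, 0, 0],
], twist=[0, 0, 0, 0, 0, 0, 0, 0])

```text
clock: 15.42
tool_pos: [0.4696, 0.1513, 0.0093]
eef_rot: [0.464, 0.543, -0.53, -0.458]
contact_force: [-0.0, -0.6, -1.0]
opening: 0.021
```

```bash
python3 - <<'E'
from h import *
st();wside("s4")
E
```

```text
t 15.425 p [0.4696 0.1513 0.0093] rel [-0.1141  0.    ] jaw 98.64186216276705 axis [ 0.019   0.0083 -0.9998] f_s [-0.1007 -0.5839] -1.0142863146941317 q [-0.0043  1.0267 -0.6742  2.0952  1.3986  0.5725 -0.0286] open 0.0018450728188882577
```

View pics/s4c.png

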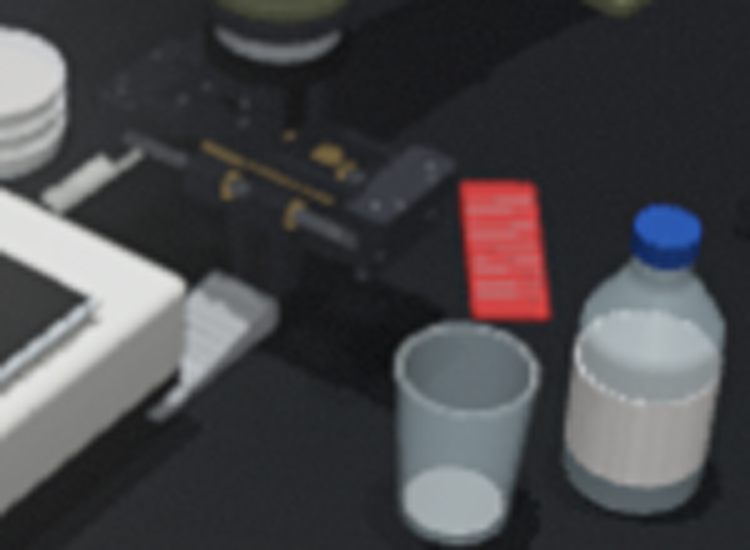

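The side view shows the wedge flat with its thin end entering under the case. Its thin-left corner is at about (152,417) in the crop and its heel-left corner at about (276,318). I'll check its alignment from those points.

```bash
python3 - <<'E'
from h import *
p=[(250+152/5-.4,190+417/5-.4),(250+276/5-.4,190+318/5-.4)]
P=(plane("side",p,0)[:,:2]-F)@Q;print(P,np.degrees(np.arctan2(*(P[0]-P[1])[::-1])),np.linalg.norm(P[0]-P[1]))
# where it should be: left edge y=.02, heel -.105, thin -.005
for X in((-.005,.02),(-.105,.02)):
    print((proj("side",[*(F+Q@X),0])-[250,190])*5)
E
```

```text
[[-0.0006  0.0109]
 [-0.1052  0.0131]] -1.196503230700117 0.10456425106617324
[[169.1647 417.9665]]
[[284.1631 321.2692]]
```

```bash
python3 - <<'E'
from h import *
for X,z in(((-.017,.025),.092),((-.017,.025),.022),((.193,.025),.092),((.193,.025),.022)):
    print(X,z,(proj("side",[*(F+Q@X),z])-[250,190])*5, proj("side",[*(F+Q@X),z]))
im=cv2.imread("pics/s4.png");g=cv2.cvtColor(im,cv2.COLOR_BGR2GRAY)
print(g[238:276:2,274:312])
for n in("side0","s4"):
    i=cv2.imread(f"pics/{n}.png");m=(i.max(2)>130).astype(np.uint8);k,l,s,c=cv2.connectedComponentsWithStats(m);q=l[275,245]
    h=cv2.convexHull(np.argwhere(l==q)[:,::-1].astype(np.int32));print(n,s[q],cv2.approxPolyDP(h,2,True)[:,0].tolist())
E
```

```text
(-0.017, 0.025) 0.092 [[194.3278 269.7069]] [[288.8656 243.9414]]
(-0.017, 0.025) 0.022 [[191.9318 377.4505]] [[288.3864 265.4901]]
(0.193, 0.025) 0.092 [[-93.7357 497.2697]] [[231.2529 289.4539]]
(0.193, 0.025) 0.022 [[-86.4544 608.1887]] [[232.7091 311.6377]]
[[ 47  36  36  38  38  38  39  38  37  34  35  37  36  36  35  37  35  35
   35  33  34  34  37  38  36  35  34  33  33  33  35  36  35  35  33  33
   34  36]
 [191 161 114  72  45  36  34  36  37  36  35  34  34  34  32  34  31  33
   31  31  31  32  35  37  36  33  35  31  34  34  35  36  35  33  32  33
   32  27]
 [225 225 223 213 192 163 115  71  45  34  32  33  32  34  33  34  33  31
   33  28  29  31  34  38  36  35  33  34  35  34  36  37  37  33  33  32
   29  27]
 [224 224 224 225 225 225 223 214 192 164 116  69  38  29  33  30  32  46
   68  74  57  40  36  37  35  33  33  32  34  34  34  36  35  32  33  30
   28  25]
 [224 224 224 224 224 224 225 225 225 225 221 203 153  68  35  50  82 112
  126 122 116 114 109  93  71  47  36  32  33  34  36  34  33  32  34  31
   25  27]
 [224 224 224 224 224 224 224 223 220 216 2
[... 1740 characters left out ...]
 81 124 146 132  93  53  40  42  43  44
   43  42  43  42  43  42  41  42  41  41  42  40  40  41  41  41  41  39
   41  40]
 [ 95  66  38  28  30  53  82  99 100  88  70  46  36  39  44  44  42  43
   42  42  42  41  42  42  42  42  41  41  40  41  40  41  40  40  42  39
   40  39]
 [ 31  30  30  30  29  30  37  46  44  29  28  28  32  32  36  37  39  44
   43  41  43  41  42  41  42  41  41  39  41  41  41  40  40  42  40  40
   41  40]]
side0 [ 162  195  150  111 5936] [[311, 238], [293, 261], [229, 305], [166, 265], [162, 227], [186, 200], [249, 195], [260, 199]]
s4 [ 162  195  138  111 5675] [[299, 255], [285, 270], [229, 305], [166, 265], [162, 227], [186, 200], [254, 196], [261, 200]]
```

Both the case and the wedge appear shifted by about 2 px in the side view, a common camera bias. Relative to the case, the wedge is centred to within about 1 mm and square to about 1°. I'll keep pushing and watch the force.

carry_out([
  [0.003, 0.0005, 0],
  [0.003, 0.0005, 0],
  [0.003, 0.0004, 0],
  [0.003, 0.0004, 0],
  [0, 0, 0],
], twist=[0, 0, 0, 0, 0])

```text
clock: 16.1
tool_pos: [0.4814, 0.1531, 0.0094]
eef_rot: [0.464, 0.543, -0.53, -0.458]
contact_force: [0.6, -0.2, 0.6]
opening: 0.022
```

carry_out([
  [0.002, 0.0003, 0],
  [0.002, 0.0003, 0],
  [0, 0, 0],
], twist=[0, 0, 0])

```text
clock: 16.48
tool_pos: [0.4853, 0.1537, 0.0094]
eef_rot: [0.464, 0.543, -0.53, -0.458]
contact_force: [-0.3, -0.2, 0.6]
opening: 0.024
```

carry_out([
  [0.0015, 0.0002, 0],
  [0.0015, 0.0002, 0],
  [0, 0, 0],
], twist=[0, 0, 0])

```text
clock: 16.85
tool_pos: [0.4882, 0.154, 0.0093]
eef_rot: [0.464, 0.543, -0.53, -0.458]
contact_force: [-0.3, -0.1, 0.8]
opening: 0.026
```

carry_out([
  [0.0015, 0.0002, 0],
  [0.0015, 0.0003, 0],
  [0, 0, 0],
], twist=[0, 0, 0])

```text
clock: 17.23
tool_pos: [0.4913, 0.1546, 0.0093]
eef_rot: [0.464, 0.543, -0.53, -0.458]
contact_force: [0.2, -0.0, 1.3]
opening: 0.023
```

carry_out([
  [0.001, 0.0002, 0],
  [0.001, 0.0001, 0],
  [0, 0, 0],
], twist=[0, 0, 0])

```text
clock: 17.6
tool_pos: [0.4932, 0.1548, 0.0093]
eef_rot: [0.464, 0.543, -0.53, -0.458]
contact_force: [0.4, 0.7, 0.3]
opening: 0.028
```

carry_out([
  [0.001, 0.0002, 0],
  [0.001, 0.0001, 0],
  [0, 0, 0],
], twist=[0, 0, 0])

```text
clock: 17.98
tool_pos: [0.4952, 0.1551, 0.0094]
eef_rot: [0.464, 0.543, -0.53, -0.458]
contact_force: [0.2, -1.0, -0.3]
opening: 0.029
```

carry_out([
  [0.001, 0.0002, 0],
  [0.001, 0.0001, 0],
  [0, 0, 0],
], twist=[0, 0, 0])

```text
clock: 18.35
tool_pos: [0.4963, 0.1553, 0.0093]
eef_rot: [0.463, 0.543, -0.53, -0.458]
contact_force: [-3.5, -1.5, 1.7]
opening: 0.025
```

carry_out([
  [0.001, 0.0002, 0],
  [0.001, 0.0001, 0],
  [0, 0, 0],
], twist=[0, 0, 0])

```text
clock: 18.73
tool_pos: [0.4971, 0.1554, 0.0093]
eef_rot: [0.463, 0.542, -0.531, -0.458]
contact_force: [-6.1, -1.8, 4.7]
opening: 0.026
```

carry_out([
  [0, 0, 0],
  [-0.003, -0.0005, 0],
  [-0.009, -0.0014, 0],
  [-0.018, -0.003, 0],
  [0, 0, 0.05],
  [0, 0, 0.05],
  [0, 0, 0.03],
  [0, 0, 0],
], twist=[0, 0, 0, 0, 0, 0, 0, 0])

```text
clock: 19.73
tool_pos: [0.4714, 0.1517, 0.1414]
eef_rot: [0.465, 0.544, -0.528, -0.457]
contact_force: [-0.5, -0.7, -0.5]
opening: 0.027
```

```bash
python3 - <<'E'
from h import *
st();wside("s5")
t=snapshot("top")[...,::-1];cv2.imwrite("pics/t5.png",t)
d=cv2.absdiff(cv2.imread("pics/side0.png"),cv2.imread("pics/s5.png")).max(2)[195:320,160:285];print("shaker side diff px>40:",(d>40).sum())
print("FL,top",proj("side",[*(F+Q@[-.017,.025]),.092]))
E
```

```text
t 19.725 p [0.4714 0.1517 0.1414] rel [-0.1123  0.0001] jaw 98.62249871707671 axis [ 0.0244  0.0103 -0.9996] f_s [-0.5771 -0.6368] -0.4740990292886457 q [ 0.0973  0.8036 -0.8461  2.048   0.9684  0.7188  0.3399] open 0.0023903606617985546
shaker side diff px>40: 49
FL,top [[288.8656 243.9414]]
```

View pics/s5c.png

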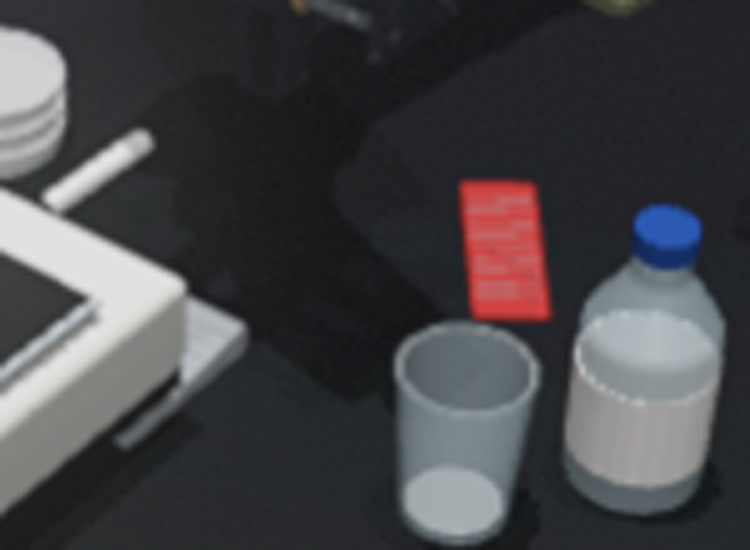

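The side view shows the wedge flat under the case corner, with its heel-left at about (247,340) in the crop. It is straight, and the shaker and other objects have not moved. Next is the press on the corner.

carry_out([
  [0.03, 0.0045, 0],
  [0.03, 0.0045, 0],
  [0.03, 0.0045, 0],
  [0.021, 0.0033, 0],
  [0, 0, -0.02],
  [0, 0, -0.015],
  [0, 0, -0.006],
  [0, 0, 0],
], twist=[0, 0, 0, 0, 0, 0, 0, 0])

```text
clock: 20.82
tool_pos: [0.5791, 0.1674, 0.0976]
eef_rot: [0.463, 0.542, -0.531, -0.458]
contact_force: [0.4, 0.7, -0.7]
opening: 0.019
```

```bash
python3 - <<'E'
from h import *
st()
E
```

```text
t 20.825 p [0.5791 0.1674 0.0976] rel [-0.0034 -0.0006] jaw 98.73338320204672 axis [ 0.0169  0.0073 -0.9998] f_s [0.4803 0.6006] -0.7274251986781733 q [ 0.0832  0.973  -0.8243  1.7439  0.9415  0.8502  0.5376] open 0.0017023275424197896
```

carry_out([
  [0.0033, 0.001, 0],
  [0, 0, -0.002],
  [0, 0, -0.002],
  [0, 0, -0.001],
  [0, 0, 0],
], twist=[0, 0, 0, 0, 0])

```text
clock: 21.45
tool_pos: [0.5833, 0.1686, 0.0933]
eef_rot: [0.464, 0.543, -0.53, -0.458]
contact_force: [-0.8, 0.6, -0.1]
opening: 0.028
```

carry_out([
  [0, 0, -0.001],
  [0, 0, 0],
], twist=[0, 0])

```text
clock: 21.7
tool_pos: [0.5834, 0.1687, 0.0926]
eef_rot: [0.464, 0.543, -0.53, -0.458]
contact_force: [-1.0, -0.4, 2.6]
opening: 0.024
```

carry_out([
  [0, 0, -0.001],
  [0, 0, 0],
], twist=[0, 0])

```text
clock: 21.95
tool_pos: [0.5834, 0.1688, 0.0924]
eef_rot: [0.464, 0.543, -0.53, -0.457]
contact_force: [-2.6, -1.0, 8.8]
opening: 0.024
```

carry_out([
  [0, 0, -0.001],
  [0, 0, 0],
  [0, 0, 0],
], twist=[0, 0, 0])

```text
clock: 22.32
tool_pos: [0.5833, 0.1688, 0.0923]
eef_rot: [0.464, 0.543, -0.53, -0.457]
contact_force: [-2.6, -3.5, 14.0]
opening: 0.022
```

carry_out([
  [0, 0, 0.001],
  [0, 0, 0.002],
  [0, 0, 0.02],
  [0, 0, 0.05],
  [0, 0, 0.04],
  [-0.05, -0.008, 0.02],
  [-0.05, -0.008, 0],
  [0, 0, 0],
], twist=[0, 0, 0, 0, 0, 0, 0, 0])

```text
clock: 23.32
tool_pos: [0.4793, 0.1514, 0.2243]
eef_rot: [0.463, 0.543, -0.532, -0.456]
contact_force: [1.8, -0.7, -0.7]
opening: 0.02
```

```bash
python3 - <<'E'
from h import *
st();wside("s6")
A=cv2.imread("pics/s5.png")[195:320,150:400].astype(int);B=cv2.imread("pics/s6.png")[195:320,150:400].astype(int)
print("diff s5/s6",(abs(A-B).max(2)>40).sum())
cv2.imwrite("pics/s6f.png",cv2.imread("pics/s6.png")[150:340,130:420].repeat(2,0).repeat(2,1))
E
```

```text
t 23.325 p [0.4793 0.1514 0.2243] rel [-0.1045 -0.0013] jaw 98.9649675667447 axis [ 0.0167  0.0045 -0.9999] f_s [ 1.7227 -0.9458] -0.694655309052914 q [ 0.1788  0.7036 -0.9727  1.9389  0.7619  0.8988  0.5387] open 0.001762211096529467
diff s5/s6 7
```

View pics/s6f.png

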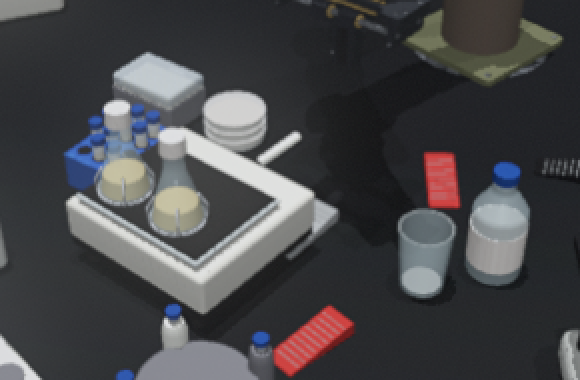

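The press reached 14 N while the TCP dropped only about 0.3 mm, so the corner is solid. The final view shows the wedge under the corner, with heel-left at about (337,213), everything else where it was, and the gripper clear. I'm handing in.

```bash
python3 -c "
from plant import *
print(job.finish_job(), get_state()['clock'])"
```

```text
the job is handed in; nothing more can be done
the job is handed in; nothing more can be done
```

The wedge is snug and square under the short front-left foot. The corner no longer rocks, and the job was handed in at about 23 s with the robot touching nothing.

- **Alignment:** I centred and squared the wedge by lightly closing the fingertips on its sides, flat on the bench at 3 N. That was a squeeze rather than a pure push, but the wedge was not lifted.
- **Push:** The heel started too close to the robot for the closed fingers to reach. I first pushed it about 22 mm with one open finger, then with closed fingers until the wrist force reached about 6.4 N. The heel ended about 60 mm out of the case.
- **Press:** I pressed on the top of the corner up to 14 N. From 2.6 N to 14 N the fingertips sank only about 0.3 mm.
- **Final check:** The side pictures before and after the press were nearly identical (7 pixels differ). The shaker showed no visible shift and the other objects looked undisturbed.
- **Disagreement:** The side camera placed both case and wedge about 2 px (roughly 5 mm) off the top-camera positions, more than the stated 2 mm calibration. I treated this as a camera bias. Relative to the case, before it went under the foot, the wedge was centred to within about 1 mm and square to about 1°.

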